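# Turn over the settled varnish bottle

## Robot

A 6-joint arm with a two-finger parallel gripper is mounted at the origin on the work surface. World frame = base frame: x ahead of the robot, y to its left, z up, the work surface at z = 0. Lengths are in m, angles in rad, forces in N, time in s.
With the tool pointing down it reaches from about 0.3 to 0.875 m from the base axis. Payload 6.4 kg.
Tool frame: the origin (TCP) lies midway between the tips of the shut fingers; the grasp point (between the pads) lies 19 mm behind it (grasp_offset is the distance from the TCP to the grasp point, in m); z points along the fingers, y is the line along which they close (so a half turn about z gives the same grasp; the last joint's range is limited). The gripper opens to 85 mm and grips with 20 to 120 N. Pads are 22 mm wide; open, the fingers measure 114 mm over their backs; the gripper's body (76 mm by 85 mm) begins 54 mm behind the grasp point. The pads swing forward as they close: fully open they stand 13 mm farther back than shut.
Start: joints at [1.008, 0.181, 1.607, -0, 1.354, -0.206], TCP at [0.201, 0.539, 0.231] pointing down, gripper open.
Joint ranges: [-2.99, 2.99], [-0.89, 2.07], [0.3, 2.58], [-1.14, 4.28], [0, 2.63], [-3.12, 3.12]. Speed limits (rad/s): [2.57, 2.57, 3.01, 3.14, 3.14, 3.14].

## Interface

Orientations are given as a unit quaternion [w, x, y, z].
In Python, from bench import * gives the robot as it stands. The module is installed in compiled form; this text tells all that it offers.
- The arm moves only by the tool servo_tool, never from a script. Its argument "commands" is text: rows parted by semicolons, each of 7 numbers parted by spaces: the turn, a rotation vector about the tool's x, y, z in rad, then the shift along the tool's x, y, z in mm, then the opening, from 0 (shut) to 1 (fully open). In form: wx wy wz dx dy dz claw; .... A call has 1 to 5 rows; each row shifts and turns the commanded pose from where the row before left it, along the tool's axes as they then stand; what a row does not reach is not made up. A row lasts 1/8 s, in which the tool goes at most 62.5 mm and 10.7 degrees, less where a joint would pass 70% of its speed; a pose out of reach is approached as far as the arm can. A call with a gripper value outside its range is refused whole. The fingers move at their own pace and stop on an object; the grip force is fixed at half the most. Time passes only in rows, so rows that do not move let the fingers close. It gives the time, the measured TCP pose, the force, the opening and the grip force at its end, in the units of the state.
- get_obs(): the state, without advancing time (a new reading comes with each control period).
- camera(name): name is "scene" or "top"; returns the picture (400x640x3 uint8, blue, green, red); there is no depth.
- calibration(name): a dict with "fx", "fy", "cx", "cy" (pixels), "R" (3x3) and "t" (3): a world point X has camera coordinates R X + t. Camera axes: x right, y down, z forward; pixel columns grow to the right and rows downward; lengths in m; the calibration is good to about 2 mm. A picture is of the moment at which its call begins. calibration takes no time and is no camera call.
- hand_in(): hands the job in; it is judged then, once.
The state is a dict: "time_s": time; "q": joint angles; "dq": joint speeds; "joint_efforts": joint torques, N m; "eef_pos": TCP position; "eef_rot": TCP orientation; "wrist_force": force on the tool from outside, world axes, zero at the start; "torque": the same for the moment, N m; "opening": opening from 0.0 (shut) to 1.0 (fully open); "grasp_force": force on a finger pad.
Only numpy, scipy, OpenCV 4.12 (cv2) and the standard library are available. Lean on these libraries where they do the work, as an engineer would, in place of code of your own. Each camera call takes 0.05 s, during which the arm holds its last target. There are 200 camera calls.

## Task

First clear the cork mat: lift the mallet near its balance point, carry it level and lay it on the middle of the blue pad, lying along the pad. Then take the amber varnish bottle with the red cap, turn it upside down in the air so that its cap points down, hold it so for a good second to let the settled varnish run, turn it back and stand it upright in the middle of the cork mat. Do not drop anything, and leave the other bottles, the thread cone and the mug where they stand.

Things in the scene. Friction and masses are not known exactly. Their poses are not given: they have to be found in the camera images.
- varnish_mid (a point): the bottle to turn over: amber glass, red cap fixed shut, loose, 0.2 to 0.42 kg, 150 mm tall, round; straight body 52 mm in diameter from the foot to 88 mm up, then shoulder, narrow neck and cap. The point is on its axis, 75 mm above its foot; z points to the cap. Stands upright in the tray; its balance point is 58 mm above the foot.
- mallet_mid (a point): loose mallet lying flat on the cork mat, 0.25 to 0.45 kg, 205 mm long: wooden handle 24 by 24 mm, steel head with orange faces, 40 mm along, 86 mm across, 36 mm high, flush with the handle underneath. The point is half-way along the whole length, 12 mm above the underside; x points to the head (head from x = 62 to 102 mm, handle end -102 mm), y across, z up.
- mallet_balance (a point): the mallet's balance point: in the handle, 38 mm from mallet_mid towards the head, 12 mm above the underside; axes as mallet_mid.
- mat_top (a point): round cork mat with a black rim, 130 mm in diameter, 6 mm thick, fixed to the bench; the point is the centre of its upper face. Left or right of the robot.
- pad_top (a point): blue tool pad, 260 mm along its x by 140 mm along its y, 4 mm thick, fixed to the bench, on the side opposite the cork mat; the point is the centre of its upper face.
- tray: fixed wooden bottle tray, 120 mm (its x) by 330 mm (its y), rim 22 mm high and 8 mm thick, floor 8 mm above the bench; origin under its centre. Three bottles stand in it in a row along its y, about 100 mm apart, in any order.
- glue_mid (a point): bystander: white bottle with blue cap, 52 mm in diameter, 150 mm tall, loose, in the tray; the point is half-way up its axis.
- oil_mid (a point): bystander: green glass bottle with black cap, 52 mm in diameter, 140 mm tall, loose, in the tray; the point is half-way up its axis.
- cone_mid (a point): bystander: cone of red thread, 64 mm in diameter at the foot, 115 mm tall, loose on the bench between robot and tray; the point is on its axis, 55 mm up.
- mug_mid (a point): bystander: steel mug, 72 mm in diameter, 85 mm tall, its handle (along its own +y) pointing roughly to the robot, loose on the bench between robot and tray; the point is on its axis, 43 mm up.

How it is judged:
On the way, in this order (a step that is already met when the one before it is completed fails the run):
1. the mallet lies flat on the blue pad, its middle within 40 mm of the pad's centre, along the pad within about 25 degrees, let go (horizontal distance between mallet_mid and pad_top below 0.04 m and height (world z) of mallet_mid below 0.026 m and angle between mallet_mid's own z axis and vertical below 0.15 rad and angle between the x axis of mallet_mid and the x axis of pad_top, either way round below 0.45 rad and contact force between the fingers and mallet below 0.1 N), for 0.2 s.
2. the varnish bottle is held upside down in the air (axis turned more than about 126 degrees from upright, its middle over 130 mm above the bench) for 1 s (angle between varnish_mid's own z axis and vertical above 2.2 rad and height (world z) of varnish_mid above 0.13 m), for 1 s.
At the end, for the whole second after the job is handed in: The varnish bottle stands upright, at rest, within 35 mm of the centre of the cork mat; the mallet lies flat on the blue pad, its middle within 40 mm of the pad's centre and along the pad within about 25 degrees (horizontal distance between mallet_mid and pad_top below 0.04 m and height (world z) of mallet_mid below 0.026 m and angle between mallet_mid's own z axis and vertical below 0.15 rad and angle between the x axis of mallet_mid and the x axis of pad_top, either way round below 0.45 rad and horizontal distance between varnish_mid and mat_top below 0.035 m and angle between varnish_mid's own z axis and vertical below 0.1 rad and height (world z) of varnish_mid below 0.09 m and linear speed of each of varnish, mallet below 0.02 m/s); the robot touches nothing.
It fails at once if the mallet is tipped more than about 30 degrees from level (angle between mallet_mid's own z axis and vertical above 0.52 rad).
It fails at once if the mallet or the varnish bottle is dropped (falls free, faster than 0.6 m/s) ((linear speed of mallet above 0.6 m/s and contact force between the fingers and mallet below 0.1 N) or (linear speed of varnish above 0.6 m/s and contact force between the fingers and varnish below 0.1 N)).
It fails at once if the white or the green bottle is shifted more than 25 mm or knocked over (distance of any of glue_mid, oil_mid from where it was at the start of the episode above 0.025 m or angle between any of glue_mid, oil_mid's own z axis and vertical above 0.5 rad).
It fails at once if the thread cone or the mug is shifted more than 25 mm or knocked over (distance of any of cone_mid, mug_mid from where it was at the start of the episode above 0.025 m or angle between any of cone_mid, mug_mid's own z axis and vertical above 0.5 rad).
It also fails if it takes over 72 s, if anything falls off the work surface, if the arm or the gripper's body presses on something with over 40 N, if the wrist force passes 120 N, or if a joint passes its speed limit or range.

## Working session

There is one attempt and no reset: what is moved stays moved. The work goes in short steps, Python scripts to look and compute and a tool call to move; the robot and the scene stay as the last step left them, time stands still between calls to the robot, and variables do not carry over. Pictures are saved under pics/ and viewed, at most 11 in all, crops included, and the job is handed in when it is done.

Besides the shell and the picture viewer there is one more tool, called in YAML: its name, and indented under it one key for each argument. servo_tool: Moves the arm, as the interface text tells. Its arguments: {"type":"object","properties":{"commands":{"type":"string"}},"required":["commands"]}

```bash
mkdir -p pics; python3 - <<'E'
from bench import *
import cv2
for n in("scene","top"):
    cv2.imwrite(f"pics/{n}0.png",camera(n)); c=calibration(n); print(n,c)
o=get_obs();print(o)
E
```

```text
scene {'fx': 476.95127789227314, 'fy': 476.95127789227314, 'cx': 322.88536737023355, 'cy': 188.39073878080168, 'R': array([[ 0.80749332,  0.58971522, -0.01380203],
       [ 0.49070839, -0.68454088, -0.53908168],
       [-0.32735273,  0.42853209, -0.84214039]]), 't': array([-0.39631037, -0.20019912,  1.33650794])}
top {'fx': 497.2619497180494, 'fy': 497.2619497180494, 'cx': 324.23670397862617, 'cy': 205.01260109946017, 'R': array([[-0.01525116, -0.9998504 , -0.00816015],
       [-0.99264248,  0.01612061, -0.12000433],
       [ 0.12011792,  0.0062699 , -0.99273983]]), 't': array([0.00646181, 0.52735405, 1.1558856 ])}
{'time_s': 0.1, 'q': array([ 1.00770384e+00,  1.81502232e-01,  1.60790383e+00, -1.03529198e-05,
        1.35379831e+00, -2.06261287e-01]), 'dq': array([-0.00048781, -0.00260847, -0.00147355,  0.00048489, -0.00027819,
       -0.00071493]), 'joint_efforts': array([-2.08159572e-04, -4.45872045e+01, -3.52236843e+01, -3.71915603e-04,
        4.09369051e-03, -2.91267793e-05]), 'eef_pos': array([0.2005461 , 0.53836306, 0.23045631]), 'eef_rot': array([-2.97721464e-04,  1.77469389e-01,  9.84125991e-01, -7.48862974e-04]), 'wrist_force': array([ 0.03040781,  0.50868211, -0.21667817]), 'torque': array([-0.00928591,  0.04538924, -0.07338074]), 'grasp_force': 0.0, 'opening': 1.0053926020403028}
```

View pics/top0.png

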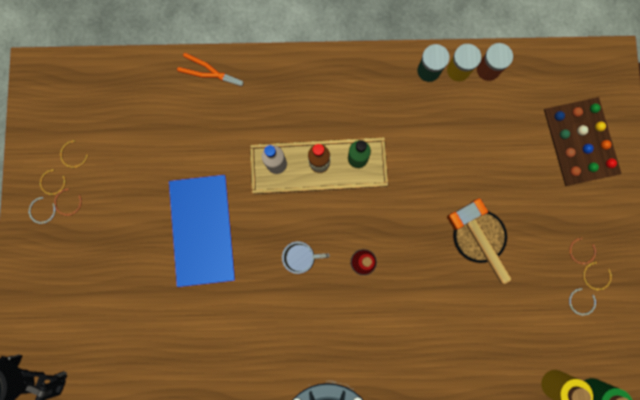

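View pics/scene0.png

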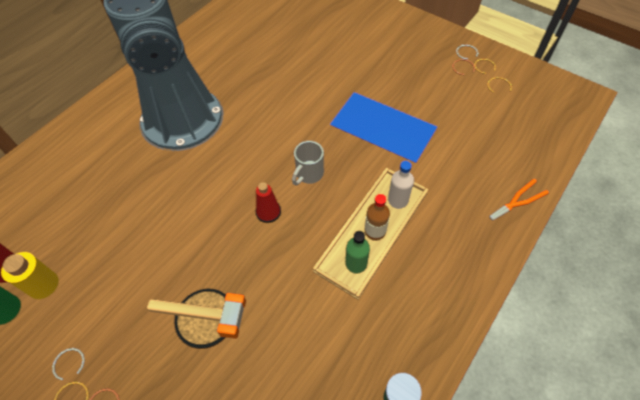

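The top view shows the mat at about (480,236), with the mallet on it: head at (468,213), handle end at (506,281). The pad centre is at (201,231), the varnish cap at (318,149), the cone at (364,262) and the mug at (298,257). I'll enlarge this to read it more closely.

```bash
python3 - <<'E'
import cv2,numpy as np
i=cv2.imread("pics/top0.png")
a=cv2.resize(i[190:290,440:520],None,fx=5,fy=5,interpolation=cv2.INTER_CUBIC)
b=cv2.resize(i[130:230,245:325+0],None,fx=5,fy=5,interpolation=cv2.INTER_CUBIC)
b=cv2.resize(i[130:230,285:365],None,fx=5,fy=5,interpolation=cv2.INTER_CUBIC)
cv2.imwrite("pics/crop0.png",np.hstack([a,b]))
E
```

```text
(no output)
```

View pics/crop0.png

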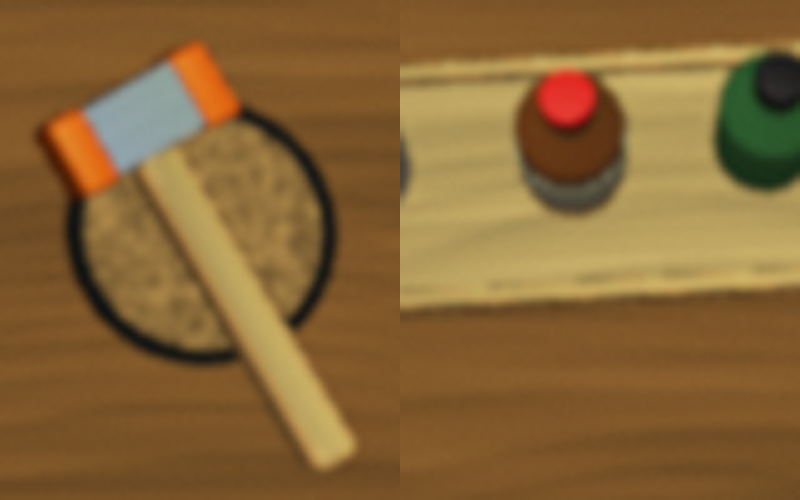

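Crop readings (5x). Left half:
- Head front middle (120,86) and back middle (167,150).
- Handle end (333,455) and handle-to-head junction (163,160).
- Mat centre (202,230).

Right half:
- Cap top centre (567,94).

```bash
cat > h.py <<'E'
from bench import *
import numpy as np, cv2
from scipy.spatial.transform import Rotation as Ro
def ray(n,u,v,z):
    c=calibration(n);R=np.array(c['R']);t=np.array(c['t'])
    d=R.T@np.array([(u-c['cx'])/c['fx'],(v-c['cy'])/c['fy'],1]);o=-R.T@t
    return o+d*(z-o[2])/d[2]
def proj(n,X):
    c=calibration(n);p=np.array(c['R'])@X+c['t'];return [c['fx']*p[0]/p[2]+c['cx'],c['fy']*p[1]/p[2]+c['cy']]
def R0(): 
    w,x,y,z=get_obs()['eef_rot'];return Ro.from_quat([x,y,z,w])
E
python3 - <<'E'
from h import *
np.set_printoptions(precision=4,suppress=True)
r=lambda x,y,z:ray("top",440+x/5,190+y/5,z)
f=r(120,86,.042);b=r(167,150,.042);e=r(333,455,.03);j=r(163,160,.03);m=r(202,230,.006)
print("front",f,"back",b,"end",e,"j",j,"mat",m)
ax=(f-e)[:2];print("len",np.linalg.norm(ax),"ang",np.arctan2(ax[1],ax[0]),np.arctan2((b-e)[1],(b-e)[0]));ax/=np.linalg.norm(ax)
print("bal", e[:2]+.1405*ax,"bal from f",f[:2]-.0645*ax)
P=[ray("top",u,v,.004) for u,v in((169,180),(224,175),(234,281),(177,287))];print("pad",P,np.mean(P,0))
d=P[0]+P[1]-P[2]-P[3];print(np.arctan2(d[1],d[0]))
print("var",ray("top",285+167/5,130+94/5,.158),"glue",ray("top",270,152,.158),"oil",ray("top",361,146.3,.148))
print("sc var",ray("scene",380,200,.158),"oil",ray("scene",358,237,.148),"glue",ray("scene",405,166,.158))
print("cone",ray("top",367,262,.115),"mug",ray("top",298,257,.085), "tray",[ray("top",u,v,.022) for u,v in((251,145),(385,138),(387,186),(253,193))])
print(R0().as_matrix())
E
```

```text
front [ 0.5156 -0.3318  0.042 ] back [ 0.4849 -0.3524  0.042 ] end [ 0.3415 -0.4261  0.03  ] j [ 0.4812 -0.3537  0.03  ] mat [ 0.449  -0.3778  0.006 ]
len 0.19804159338481345 ang 0.4964035488317151 0.47472508094366594
bal [ 0.465  -0.3592] bal from f [ 0.4589 -0.3625]
pad [array([0.5991, 0.3802, 0.004 ]), array([0.6093, 0.2444, 0.004 ]), array([0.3503, 0.218 , 0.004 ]), array([0.3381, 0.3551, 0.004 ])] [0.4742 0.2994 0.004 ]
0.09867025607717138
var [0.6348 0.0081 0.158 ] glue [0.6295 0.1129 0.158 ] oil [ 0.6411 -0.0848  0.148 ]
sc var [0.6378 0.0049 0.158 ] oil [ 0.6461 -0.0891  0.148 ] glue [0.6354 0.1101 0.158 ]
cone [ 0.3902 -0.094   0.115 ] mug [0.4039 0.0587 0.085 ] tray [array([0.6794, 0.1751, 0.022 ]), array([ 0.6912, -0.1529,  0.022 ]), array([ 0.5724, -0.1542,  0.022 ]), array([0.5606, 0.17  , 0.022 ])]
[[-0.937   0.3493 -0.0009]
 [ 0.3493  0.937  -0.0014]
 [ 0.0003 -0.0016 -1.    ]]
```

servo_tool:
  commands: "0 0 0.18 0 0 0 1;0 0 0.18 0 0 0 1;0 0 0.18 0 0 0 1;0 0 0.18 0 0 0 1;0 0 0.18 0 0 0 1"

```text
time_s: 0.72
eef_pos: [0.2006, 0.5385, 0.2307]
eef_rot: [0.0, 0.59, 0.807, -0.001]
wrist_force: [0.8, 0.2, -0.1]
opening: 0.995
grasp_force: 0.0
```

servo_tool:
  commands: "0 0 0.18 0 0 0 1;0 0 0.18 0 0 0 1;0 0 0.18 0 0 0 1;0 0 0.18 0 0 0 1;0 0 0.18 0 0 0 1"

```text
time_s: 1.35
eef_pos: [0.2006, 0.5385, 0.2307]
eef_rot: [0.0, 0.883, 0.47, -0.0]
wrist_force: [-0.7, -0.5, -0.9]
opening: 1.0
grasp_force: 0.0
```

servo_tool:
  commands: "0 0 0.18 0 0 0 1;0 0 0.18 0 0 0 1;0 0 0.144 0 0 0 1;0 0 0 -10 50 0 1;0 0 0 -10 50 0 1"

```text
time_s: 1.98
eef_pos: [0.2292, 0.4396, 0.2305]
eef_rot: [0.0, 0.971, 0.239, -0.0]
wrist_force: [1.3, -0.4, -1.0]
opening: 1.0
grasp_force: 0.0
```

servo_tool:
  commands: "0 0 0 -10 51 0 1;0 0 0 -10 51 0 1;0 0 0 -10 51 0 1;0 0 0 -10 51 0 1;0 0 0 -10 51 0 1"

```text
time_s: 2.6
eef_pos: [0.3029, 0.1902, 0.2312]
eef_rot: [0.0, 0.971, 0.238, 0.0]
wrist_force: [0.2, -0.6, 0.7]
opening: 0.996
grasp_force: 0.0
```

servo_tool:
  commands: "0 0 0 -10 51 0 1;0 0 0 -10 51 0 1;0 0 0 -10 51 0 1;0 0 0 -10 51 0 1;0 0 0 -10 51 0 1"

```text
time_s: 3.22
eef_pos: [0.3766, -0.0593, 0.2312]
eef_rot: [0.0, 0.971, 0.238, 0.0]
wrist_force: [0.4, 0.5, 0.0]
opening: 0.999
grasp_force: 0.0
```

servo_tool:
  commands: "0 0 0 -10 51 0 1;0 0 0 -10 51 0 1;0 0 0 -10 51 0 1;0 0 0 -10 51 0 1;0 0 0 -10 51 0 1"

```text
time_s: 3.85
eef_pos: [0.4502, -0.3083, 0.2308]
eef_rot: [-0.0, 0.971, 0.238, -0.0]
wrist_force: [1.0, -0.0, 0.9]
opening: 0.999
grasp_force: 0.0
```

servo_tool:
  commands: "0 0 0 -10 51 20 1;0 0 0 0 0 40 1;0 0 0 0 0 40 1;0 0 0 0 0 30 1"

```text
time_s: 4.35
eef_pos: [0.4639, -0.3558, 0.0987]
eef_rot: [-0.001, 0.971, 0.238, -0.001]
wrist_force: [0.3, -0.1, 0.3]
opening: 0.999
grasp_force: 0.0
```

```bash
python3 - <<'E'
from h import *
o=get_obs();print(o['eef_pos'],o['eef_rot'],o['q'])
a=camera("top")[170:300,430:560];b=camera("scene")[240:370,130:260]
cv2.imwrite("pics/c1.png",np.hstack([cv2.resize(x,(400,400),interpolation=2) for x in(a,b)]))
E
```

```text
[ 0.46394045 -0.35582758  0.0987193 ] [-1.32556197e-03  9.71291283e-01  2.37888747e-01 -6.55969197e-04] [-8.57160896e-01  3.53929193e-01  1.68112333e+00  4.59645661e-05
  1.10949782e+00  2.33231140e-01]
```

View pics/c1.png

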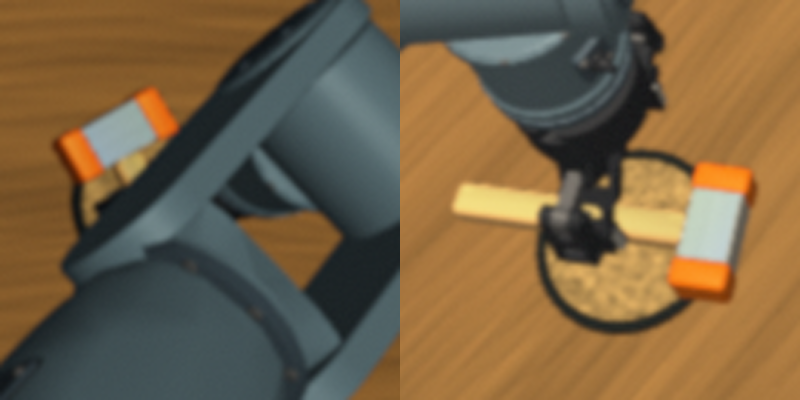

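The scene crop shows the open fingers above the handle. The head's top face runs from front middle (743,228) to back middle (688,225), and the handle end is at (457,200). I'll cross-check the mallet position from this.

```bash
python3 - <<'E'
from h import *
s=130/400
r=lambda x,y,z:ray("scene",130+(x-400)*s,240+y*s,z)
f=r(741,228,.042);b=r(686,225,.042);e=r(459,198,.03)
print(f,b,e);ax=(f-e)[:2];L=np.linalg.norm(ax);print(L,np.arctan2(ax[1],ax[0]),(f[:2]+e[:2])/2+.038*ax/L)
E
```

```text
[ 0.52283956 -0.3311736   0.042     ] [ 0.49134561 -0.35142275  0.042     ] [ 0.34638311 -0.42806637  0.03      ]
0.20130843730053993 0.5021542651543811 [ 0.46792014 -0.36133002]
```

servo_tool:
  commands: "0 0 -0.01 -2.5 4.5 20 1;0 0 0 0 0 25 1;0 0 0 0 0 22 1;0 0 0 0 0 14 1;0 0 0 0 0 7 1"

```text
time_s: 5.08
eef_pos: [0.4649, -0.362, 0.013]
eef_rot: [0.0, 0.97, 0.243, 0.0]
wrist_force: [-0.3, -0.1, -0.7]
opening: 1.0
grasp_force: 0.0
```

servo_tool:
  commands: "0 0 0 0 0 0 0;0 0 0 0 0 0 0;0 0 0 0 0 0 0;0 0 0 0 0 0 0;0 0 0 0 0 0 0"

```text
time_s: 5.7
eef_pos: [0.4653, -0.3623, 0.0142]
eef_rot: [0.001, 0.97, 0.243, 0.0]
wrist_force: [-0.3, 0.6, 6.7]
opening: 0.263
grasp_force: 60.4
```

servo_tool:
  commands: "0 0 0 0 0 0 0;0 0 0 0 0 0 0;0 0 0 0 0 0 0"

```text
time_s: 6.08
eef_pos: [0.4652, -0.3622, 0.0142]
eef_rot: [0.001, 0.97, 0.243, 0.0]
wrist_force: [0.1, 0.7, 6.2]
opening: 0.265
grasp_force: 60.4
```

servo_tool:
  commands: "0 0 0 0 0 -8 0;0 0 0 0 0 -20 0;0 0 0 0 0 -40 0;0 0 0 0 0 -40 0;0 0 0 0 0 -40 0"

```text
time_s: 6.7
eef_pos: [0.4646, -0.3616, 0.1636]
eef_rot: [0.0, 0.97, 0.243, 0.0]
wrist_force: [0.2, -0.3, -2.8]
opening: 0.267
grasp_force: 59.3
```

servo_tool:
  commands: "0 0 0 0 0 -40 0;0 0 0 0 0 -30 0;0 0 0 0 0 0 0"

```text
time_s: 7.08
eef_pos: [0.4659, -0.363, 0.2352]
eef_rot: [0.003, 0.97, 0.243, 0.002]
wrist_force: [-0.4, 0.4, -3.6]
opening: 0.263
grasp_force: 59.4
```

```bash
python3 - <<'E'
from h import *
o=get_obs();print(o['eef_pos'],o['wrist_force'],o['torque'],o['q'])
cv2.imwrite("pics/c2.png",camera("scene"))
E
```

```text
[ 0.46585301 -0.36297535  0.23519643] [-0.39548236  0.43242603 -3.57807905] [-0.00108591  0.01727642 -0.01104056] [-8.62720532e-01  2.07059844e-01  1.56813171e+00 -2.17233708e-06
  1.35957330e+00  2.17192325e-01]
```

View pics/c2.png

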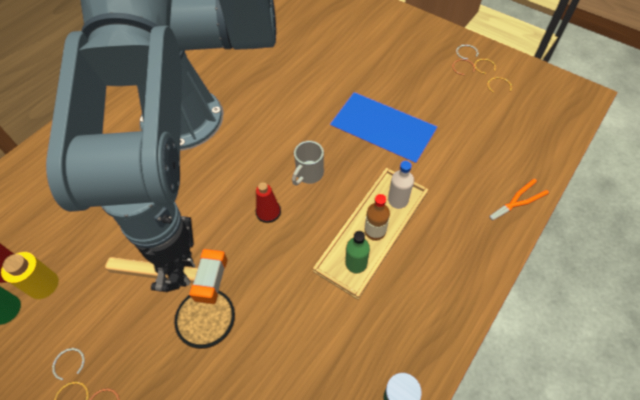

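The mallet hangs level in the gripper and the mat is clear, with its centre at about (205,318). Next I'll carry the mallet to the pad.

servo_tool:
  commands: "0 0 0.13 0 0 0 0;0 0 0.13 0 0 0 0;0 0 0.13 0 0 0 0;0 0 0 3 -20 0 0;0 0 0 7 -40 0 0"

```text
time_s: 7.75
eef_pos: [0.4677, -0.2999, 0.2295]
eef_rot: [-0.001, 0.999, 0.051, -0.001]
wrist_force: [1.3, 0.4, -2.0]
opening: 0.263
grasp_force: 59.4
```

servo_tool:
  commands: "0 0 0 7 -40 0 0;0 0 0 7 -40 0 0;0 0 0 7 -40 0 0;0 0 0 7 -40 0 0;0 0 0 7 -40 0 0"

```text
time_s: 8.38
eef_pos: [0.4821, -0.0958, 0.23]
eef_rot: [-0.001, 0.999, 0.052, -0.001]
wrist_force: [0.2, -0.5, -3.1]
opening: 0.267
grasp_force: 59.4
```

servo_tool:
  commands: "0 0 0 7 -40 0 0;0 0 0 7 -40 0 0;0 0 0 7 -40 0 0;0 0 0 7 -40 0 0;0 0 0 7 -40 0 0"

```text
time_s: 9.0
eef_pos: [0.4964, 0.1061, 0.23]
eef_rot: [-0.0, 0.999, 0.052, -0.001]
wrist_force: [0.7, -0.6, -2.9]
opening: 0.262
grasp_force: 59.4
```

servo_tool:
  commands: "0 0 0 7 -40 0 0;0 0 0 7 -40 0 0;0 0 0 7 -40 0 0;0 0 0 7 -40 0 0;0 0 0 4 -38 0 0"

```text
time_s: 9.62
eef_pos: [0.5081, 0.3059, 0.2298]
eef_rot: [0.0, 0.999, 0.052, -0.001]
wrist_force: [0.2, -0.3, -2.2]
opening: 0.263
grasp_force: 59.4
```

servo_tool:
  commands: "0 0 0 0 0 0 0;0 0 0 0 0 0 0"

```text
time_s: 9.88
eef_pos: [0.5086, 0.3041, 0.2301]
eef_rot: [0.0, 0.999, 0.051, -0.001]
wrist_force: [-0.1, -0.2, -2.8]
opening: 0.265
grasp_force: 59.6
```

servo_tool:
  commands: "0 0 0 3 0 20 0;0 0 0 0 0 40 0;0 0 0 0 0 40 0;0 0 0 0 0 40 0;0 0 0 0 0 30 0"

```text
time_s: 10.5
eef_pos: [0.5115, 0.3027, 0.0578]
eef_rot: [0.001, 0.999, 0.05, -0.002]
wrist_force: [0.4, 0.0, -1.9]
opening: 0.261
grasp_force: 59.6
```

servo_tool:
  commands: "0 0 0 0 0 20 0;0 0 0 0 0 12 0;0 0 0 0 0 8 0;0 0 0 0 0 5 0;0 0 0 0 0 2 0"

```text
time_s: 11.12
eef_pos: [0.5133, 0.3047, 0.0147]
eef_rot: [-0.0, 0.999, 0.05, 0.0]
wrist_force: [0.5, 0.6, -2.4]
opening: 0.265
grasp_force: 59.6
```

servo_tool:
  commands: "0 0 0 0 0 1 0;0 0 0 0 0 0 0"

```text
time_s: 11.38
eef_pos: [0.5132, 0.3047, 0.0137]
eef_rot: [-0.0, 0.999, 0.05, 0.0]
wrist_force: [0.4, 0.8, -2.5]
opening: 0.265
grasp_force: 59.6
```

servo_tool:
  commands: "0 0 0 0 0 1 0;0 0 0 0 0 1 0;0 0 0 0 0 0 0"

```text
time_s: 11.75
eef_pos: [0.5132, 0.3046, 0.0122]
eef_rot: [-0.0, 0.999, 0.05, 0.0]
wrist_force: [-3.2, -1.1, 5.7]
opening: 0.262
grasp_force: 60.6
```

Contact with the pad. I'll open the fingers, rise and check.

servo_tool:
  commands: "0 0 0 0 0 0 0.5;0 0 0 0 0 0 1;0 0 0 0 0 0 1;0 0 0 0 0 0 1;0 0 0 0 0 -15 1"

```text
time_s: 12.38
eef_pos: [0.5118, 0.3041, 0.0255]
eef_rot: [0.0, 0.999, 0.05, -0.001]
wrist_force: [0.8, -0.3, -0.1]
opening: 1.0
grasp_force: 0.0
```

servo_tool:
  commands: "0 0 0 0 0 -40 1;0 0 0 0 0 -50 1;0 0 0 0 0 -50 1;0 0 0 0 0 -50 1;0 0 0 0 0 -40 1"

```text
time_s: 13.0
eef_pos: [0.5133, 0.3047, 0.2602]
eef_rot: [-0.0, 0.999, 0.05, 0.002]
wrist_force: [0.3, 0.1, -0.6]
opening: 1.003
grasp_force: 0.0
```

```bash
python3 - <<'E'
from h import *
o=get_obs();print(o['eef_pos'],o['eef_rot'],o['q'])
i=camera("scene");cv2.imwrite("pics/s3.png",i)
cv2.imwrite("pics/c3.png",np.hstack([cv2.resize(x,(400,400),interpolation=2) for x in(i[70:190,320:440],i[160:280,310:430])]))
E
```

```text
[0.51325867 0.30465089 0.26016103] [-4.79975339e-04  9.98727131e-01  5.04107169e-02  1.62678109e-03] [3.37002463e-01 2.03971450e-01 1.52092284e+00 1.15206247e-06
 1.41330614e+00 1.80693428e+00]
```

View pics/c3.png

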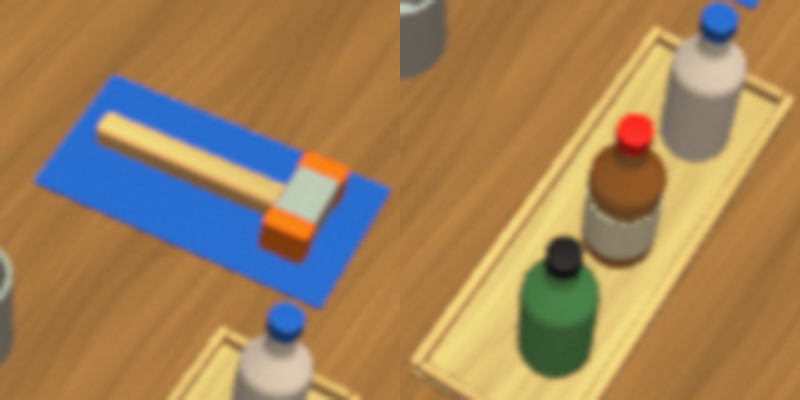

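Crop readings:
- **Mallet (left):** it lies along the pad, handle end (104,120), head front (335,187).
- **Pad corners:** (113,73), (392,190), (322,307), (35,182).
- **Varnish (right):** cap top (635,126), foot (620,265).

The fingers are clear. I'll move to in front of the tray and pitch the tool up.

servo_tool:
  commands: "0 0 0.14 0 0 0 1;0 0 0.14 0 0 0 1;0 0 0 -2 39 0 1;0 0 0 -2 39 0 1;0 0 0 -2 39 0 1"

```text
time_s: 13.68
eef_pos: [0.4858, 0.1895, 0.2571]
eef_rot: [-0.0, 0.996, -0.089, 0.001]
wrist_force: [0.7, -0.9, -0.4]
opening: 1.0
grasp_force: 0.0
```

servo_tool:
  commands: "0 0 0 -2 39 0 1;0 0 0 -2 39 0 1;0 0 0 -2 39 0 1;0 0 0 -2 39 0 1;0 0 0 0 0 0 1"

```text
time_s: 14.3
eef_pos: [0.4502, 0.0365, 0.2571]
eef_rot: [0.0, 0.996, -0.091, 0.001]
wrist_force: [0.1, 0.0, 0.2]
opening: 1.001
grasp_force: 0.0
```

```bash
python3 - <<'E'
from h import *
o=get_obs();print(o['eef_pos'],o['eef_rot'],o['q'])
r=lambda x,y,z:ray("scene",320+x*.3,70+y*.3,z)
print("mallet mid",(r(104,120,.028)+r(335,187,.04))/2,"pad",np.mean([r(*p,.004) for p in((113,73),(392,190),(322,307),(35,182))],0))
print("cap",ray("scene",310+235*.3,160+126*.3,.158), "mat",ray("scene",205,318.5,.006))
E
```

```text
[0.45024402 0.03651046 0.25713432] [ 2.52754768e-04  9.95821994e-01 -9.13126232e-02  7.05251395e-04] [-1.82642470e-01 -1.29897377e-01  1.87183573e+00 -3.80600112e-04
  1.39820364e+00  1.57109899e+00]
mallet mid [0.47484456 0.30648383 0.034     ] pad [0.4786639  0.29889266 0.004     ]
cap [0.63571775 0.01001724 0.158     ] mat [ 0.45457961 -0.37805144  0.006     ]
```

servo_tool:
  commands: "0 0.18 0 0 0 0 1;0 0.18 0 0 0 0 1;0 0.18 0 0 0 0 1;0 0 0 0 0 0 1"

```text
time_s: 14.8
eef_pos: [0.4475, 0.04, 0.2542]
eef_rot: [0.023, 0.96, -0.086, 0.264]
wrist_force: [0.2, -0.0, 0.4]
opening: 1.003
grasp_force: 0.0
```

```bash
python3 - <<'E'
from h import *
o=get_obs();print(o['eef_pos'],o['q'],R0().as_matrix())
E
```

```text
[0.44754082 0.03998497 0.25420039] [-1.76061234e-01 -5.40991867e-01  2.26055184e+00 -1.82359504e-04
  8.85016835e-01  1.57271357e+00] [[ 8.45639240e-01 -1.76748072e-01  5.03641136e-01]
 [-1.52272004e-01 -9.84255799e-01 -8.97427350e-02]
 [ 5.11573564e-01 -8.00466784e-04 -8.59239110e-01]]
```

```bash
cat > fk.py <<'E'
import numpy as np
from scipy.optimize import lsq_linear,least_squares
D=[(.18150,1.60790,1.35380,.20055,.53836,.23046),(.35393,1.68112,1.10950,.46394,-.35583,.09872),(.20706,1.56813,1.35957,.46585,-.36298,.23520),
(.20397,1.52092,1.41331,.51326,.30465,.26016),(-.12990,1.87184,1.39820,.45024,.03651,.25713),(-.54099,2.26055,.88502,.44754,.03998,.25420)]
def rows(q2,q3,q5):
    s=q2+q3;t=s+q5;S,C=np.sin,np.cos
    return [[1,0,S(q2),S(s),C(s),S(t)],[0,1,C(q2),C(s),-S(s),C(t)]]
A=[];b=[]
for q2,q3,q5,x,y,z in D:
    A+=rows(q2,q3,q5);b+=[np.sqrt(x*x+y*y-.118**2),z]
A=np.array(A);b=np.array(b)
w=1e-4*np.eye(6); p=np.linalg.lstsq(np.vstack([A,w]),np.r_[b,np.zeros(6)],rcond=None)[0]
def ik(r,z,th):
    f=lambda u:np.array(rows(u[0],u[1],th-u[0]-u[1]))@p-[r,z]
    s=least_squares(f,[0,1.8]);return s.x[0],s.x[1],th-sum(s.x),abs(s.fun).max()
E
python3 - <<'E'
from fk import *
print(p,A@p-b)
for a in (20,25,30,35,40,45):
    th=np.pi/2+np.radians(a)
    for s in(.019,-.1):  # tcp at grasp, and 100mm back
        R=np.hypot(.635,.008);r0=np.sqrt(R*R-.118**2)
        print(a,s,np.round(ik(r0+s*np.sin(th),.08+s*np.cos(th),th),3))
for r in(.45,.55,.65,.7):
  for z in(.35,.45): print(r,z,[np.round(ik(r,z,np.pi/2+np.radians(a)),2) for a in(0,10)])
E
```

```text
[-5.00209955e-05  3.13468893e-01  4.38346049e-01  5.14490865e-01
  8.55674967e-02  3.19049105e-01] [-1.69189832e-06 -1.05642556e-06  3.22361130e-07  7.58847456e-07
  6.77414448e-07 -4.33237218e-06  4.25687418e-07  7.96831911e-07
  5.26785925e-07  2.98918742e-06 -2.60350101e-07  8.40796265e-07]
20 0.019 [ 0.535  2.212 -0.828  0.   ]
20 -0.1 [ 0.287  2.485 -0.852  0.   ]
25 0.019 [ 0.467  2.209 -0.668  0.   ]
25 -0.1 [ 0.149  2.477 -0.619  0.   ]
30 0.019 [ 0.409  2.195 -0.509  0.   ]
30 -0.1 [ 0.043  2.451 -0.399  0.   ]
35 0.019 [ 0.362  2.173 -0.353  0.   ]
35 -0.1 [-0.029  2.408 -0.198  0.   ]
40 0.019 [ 0.327  2.143 -0.2    0.   ]
40 -0.1 [-0.068  2.353 -0.015  0.   ]
45 0.019 [ 0.304  2.105 -0.052  0.   ]
45 -0.1 [-0.082  2.287  0.15   0.   ]
0.45 0.35 [array([-0.81,  2.75, -0.37,  0.  ]), array([-0.97,  2.68,  0.04,  0.  ])]
0.45 0.45 [array([-1.07,  2.62,  0.03,  0.  ]), array([-1.07,  2.51,  0.31,  0.  ])]
0.55 0.35 [array([-0.28,  2.52, -0.66,  0.  ]), array([-0.44,  2.47, -0.28,  0.  ])]
0.55 0.45 [array([-0.57,  2.44, -0.3 ,  0.  ]), array([-0.64,  2.36,  0.03,  0.  ])]
0.65 0.35 [array([-0.  ,  2.29, -0.71,  0.  ]), array([-0.13,  2.25, -0.38,  0.  ])]
0.65 0.45 [array([-0.24,  2.23, -0.42,  0.  ]), array([-0.31,  2.16, -0.11,  0.  ])]
0.7 0.35 [array([ 0.1 ,  2.17, -0.71,  0.  ]), array([-0.01,  2.14, -0.39,  0.  ])]
0.7 0.45 [array([-0.11,  2.12, -0.45,  0.  ]), array([-0.18,  2.06, -0.14,  0.  ])]
```

```bash
cat >> fk.py <<'E'
from scipy.spatial.transform import Rotation as Ro
def fk(q):
    q1,q2,q3,q4,q5,q6=q;s=q2+q3
    v=np.array(rows(q2,q3,0))[:,:5]@p[:5]
    Z=Ro.from_euler('z',q1);R=Z*Ro.from_euler('y',s)*Ro.from_euler('z',q4)*Ro.from_euler('y',q5)*Ro.from_euler('z',q6+np.pi/2)
    return Z.apply([v[0],.118,v[1]])+p[5]*R.as_matrix()[:,2],R
def tool(al,yaw,spin=0): # z pitched al below horizontal at yaw, x up-forward
    return Ro.from_euler('z',yaw)*Ro.from_euler('y',np.pi/2+al)*Ro.from_euler('z',np.pi+spin)
def ikf(P,R,q0):
    def f(q):
        a,b=fk(q);return np.r_[a-P,.3*(R.inv()*b).as_rotvec()]
    lo=[-2.99,-.89,.3,-1.14,0.02,-3.12];hi=[2.99,2.07,2.58,4.28,2.63,3.12]
    s=least_squares(f,q0,bounds=(lo,hi),xtol=1e-12,ftol=1e-12);return s.x,abs(s.fun).max()
def delta(a,b):
    (p0,r0),(p1,r1)=a,b
    return np.r_[(r0.inv()*r1).as_rotvec(),1000*r0.inv().apply(p1-p0)]
E
python3 - <<'E'
from fk import *
import bench
np.set_printoptions(precision=3,suppress=True)
o=bench.get_obs();q=o['q'];a,R=fk(q);print(a,o['eef_pos'],R.as_matrix())
B=np.array([.6352,.008,.082]);al=np.radians(25);yaw=-.18
T=tool(al,yaw);z=T.as_matrix()[:,2];print("T",T.as_matrix())
q0=[-.18,.3,2.3,np.pi,.7,-1.57]
for s in(.014,-.06,-.12):
    print(s,B+s*z,*ikf(B+s*z,T,q0))
for P in([.46,.04,.26],[.5,.03,.3],[.5,.03,.35],[.55,.02,.35]): print(P,*ikf(P,T,q0))
E
```

```text
[0.448 0.04  0.254] [0.448 0.04  0.254] [[ 0.846 -0.177  0.504]
 [-0.152 -0.984 -0.09 ]
 [ 0.512 -0.001 -0.859]]
T [[ 0.416 -0.179  0.892]
 [-0.076 -0.984 -0.162]
 [ 0.906  0.    -0.423]]
0.014 [0.648 0.006 0.076] [-0.17   0.45   2.22   3.157  0.663 -1.578] 2.0090788407922666e-11
-0.06 [0.582 0.018 0.107] [-0.167  0.266  2.386  3.161  0.645 -1.581] 2.1538326677728037e-13
-0.12 [0.528 0.027 0.133] [-0.164  0.071  2.52   3.168  0.584 -1.586] 5.464403096677728e-10
[0.46, 0.04, 0.26] [-0.058 -0.532  2.58   4.28   0.15  -2.656] 0.02823234317732254
[0.5, 0.03, 0.3] [-0.162 -0.595  2.548  4.28   0.02  -2.703] 0.018620015644748585
[0.5, 0.03, 0.35] [-0.159 -0.637  2.524  4.28   0.02  -2.703] 0.038474284383234886
[0.55, 0.02, 0.35] [-0.165 -0.491  2.413  4.28   0.02  -2.704] 0.027874834963410533
```

```bash
cat > plan.py <<'E'
from fk import *
import bench
np.set_printoptions(precision=3,suppress=True,linewidth=150)
def run(way,ns,show=True):
    pts=[np.array(way[0])]
    for a,b,n in zip(way,way[1:],ns):
        pts+=[np.array(a)+(np.array(b)-a)*k/n for k in range(1,n+1)]
    for u,v in zip(pts,pts[1:]):
        f0,f1=fk(u),fk(v)
        print(delta(f0,f1),"|",f1[0],"hand",f1[0]-.12*f1[1].as_matrix()[:,2])
E
python3 - <<'E'
from plan import *
q=bench.get_obs()['q']
B=np.array([.6352,.008,.082]);T=tool(np.radians(25),-.18);z=T.as_matrix()[:,2]
g,_=ikf(B-.09*z,T,[-.18,.3,2.3,np.pi,.7,-1.57]);print(g)
W1=[-.17,-.45,2.1,.0,.75,1.57];W2=[-.165,-.35,2.2,np.pi,.62,-1.57]
run([q,W1,W2,g],[2,14,6])
E
```

```text
[-0.166  0.175  2.453  3.164  0.621 -1.583]
[  0.002   0.102  -0.004  65.628  -1.604 -13.676] | [0.496 0.033 0.3  ] hand [0.426 0.045 0.396]
[ 0.002  0.102 -0.004 66.17  -1.662 -9.842] | [0.543 0.026 0.347] hand [0.463 0.04  0.435]
[  0.151   0.012  -0.058  -0.843 -48.099   1.315] | [0.552 0.074 0.345] hand [0.469 0.07  0.432]
[  0.14    0.045  -0.055   9.535 -44.57    1.368] | [0.561 0.118 0.354] hand [0.475 0.097 0.435]
[  0.123   0.074  -0.051  18.735 -38.851   1.226] | [0.57  0.156 0.372] hand [0.481 0.121 0.444]
[  0.1     0.098  -0.048  26.309 -31.294   0.903] | [0.58  0.187 0.397] hand [0.487 0.14  0.458]
[  0.072   0.116  -0.046  31.913 -22.338   0.424] | [0.59  0.208 0.428] hand [0.494 0.154 0.475]
[  0.04    0.128  -0.044  35.314 -12.479  -0.18 ] | [0.599 0.22  0.462] hand [0.5   0.161 0.494]
[ 0.007  0.132 -0.042 36.402 -2.241 -0.874] | [0.609 0.221 0.497] hand [0.506 0.162 0.514]
[-0.025  0.128 -0.041 35.187  7.849 -1.616] | [0.617 0.213 0.531] hand [0.511 0.156 0.533]
[-0.055  0.117 -0.04  31.794 17.291 -2.366] | [0.625 0.195 0.562] hand [0.516 0.145 0.55 ]
[-0.082  0.1 
[... 323 characters left out ...]
6] hand [0.523 0.059 0.575]
[-0.131 -0.009 -0.041 -7.145 41.617 -4.918] | [0.632 0.014 0.608] hand [0.521 0.033 0.568]
[ -0.002  -0.13    0.001 -87.177   0.84  -15.095] | [0.647 0.011 0.521] hand [0.531 0.031 0.495]
[ -0.003  -0.13    0.    -85.556   0.946 -15.082] | [0.65  0.01  0.434] hand [0.532 0.03  0.424]
[ -0.003  -0.13    0.    -83.934   1.048 -15.137] | [0.642 0.01  0.349] hand [0.524 0.031 0.355]
[ -0.003  -0.13   -0.    -82.316   1.146 -15.259] | [0.623 0.013 0.267] hand [0.506 0.033 0.289]
[ -0.003  -0.13   -0.    -80.704   1.24  -15.449] | [0.593 0.017 0.191] hand [0.481 0.037 0.227]
[ -0.003  -0.13   -0.001 -79.1     1.333 -15.705] | [0.555 0.023 0.12 ] hand [0.448 0.042 0.171]
```

servo_tool:
  commands: "0.001 0.05 -0.002 33 -1 -7 1;0.001 0.05 -0.002 33 -1 -7 1;0.001 0.05 -0.002 33 -1 -5 1;0.001 0.05 -0.002 33 -1 -5 1;0.151 0.012 -0.058 -1 -48 1 1"

```text
time_s: 15.42
eef_pos: [0.5552, 0.0737, 0.355]
eef_rot: [-0.029, 0.928, -0.023, 0.371]
wrist_force: [-0.1, 0.2, -1.2]
opening: 1.003
grasp_force: 0.0
```

servo_tool:
  commands: "0.14 0.045 -0.055 9.5 -44.5 1.5 1;0.123 0.074 -0.051 18.5 -39 1 1"

```text
time_s: 15.68
eef_pos: [0.5719, 0.1572, 0.379]
eef_rot: [-0.131, 0.892, 0.073, 0.425]
wrist_force: [0.3, 1.2, -0.4]
opening: 1.0
grasp_force: 0.0
```

```bash
python3 - <<'E'
from plan import *
o=bench.get_obs();print(o['q'],o['eef_pos'])
W1=np.array([-.17,-.45,2.1,.0,.75,1.57]);W2=np.array([-.165,-.35,2.2,np.pi,.62,-1.57])
print(W1+(W2-W1)*3/14)
E
```

```text
[-0.168 -0.427  2.107  0.669  0.735  0.905] [0.572 0.157 0.379]
[-0.169 -0.429  2.121  0.673  0.722  0.897]
```

Joint 4 follows the plan, so I'll continue the sweep.

servo_tool:
  commands: "0.1 0.098 -0.048 26 -31 1 1;0.072 0.116 -0.046 32 -22 0.5 1;0.04 0.128 -0.044 35 -12.5 0 1;0.007 0.132 -0.042 36 -2 -1 1;-0.025 0.128 -0.041 35 8 -1.5 1"

```text
time_s: 16.3
eef_pos: [0.6198, 0.2122, 0.5388]
eef_rot: [-0.194, 0.694, 0.149, 0.677]
wrist_force: [0.2, 0.6, -0.3]
opening: 0.999
grasp_force: 0.0
```

servo_tool:
  commands: "-0.055 0.117 -0.04 32 17 -2.5 1;-0.082 0.1 -0.039 26.5 25.5 -3 1;-0.104 0.077 -0.039 19.5 32.5 -3.5 1;-0.12 0.05 -0.04 11 37.5 -4.5 1;-0.129 0.021 -0.04 2 40.5 -4.5 1"

```text
time_s: 16.92
eef_pos: [0.6377, 0.0541, 0.6234]
eef_rot: [0.014, 0.571, -0.007, 0.821]
wrist_force: [-0.5, 0.3, 0.0]
opening: 1.002
grasp_force: 0.0
```

servo_tool:
  commands: "-0.131 -0.009 -0.041 -7 41.5 -5 1;0 0 0 0 0 0 1"

```text
time_s: 17.18
eef_pos: [0.6342, 0.0134, 0.6136]
eef_rot: [0.067, 0.574, -0.048, 0.815]
wrist_force: [0.0, 0.8, -0.1]
opening: 1.0
grasp_force: 0.0
```

```bash
python3 - <<'E'
from plan import *
q=bench.get_obs()['q'];print(q,fk(q)[1].as_matrix())
B=np.array([.6352,.008,.082]);T=tool(np.radians(25),-.18);z=T.as_matrix()[:,2]
g,_=ikf(B-.09*z,T,[-.18,.3,2.3,np.pi,.7,-1.57]);print(g)
run([q,g],[10])
E
```

```text
[-0.165 -0.35   2.189  3.144  0.611 -1.572] [[-0.332 -0.165  0.929]
 [ 0.054 -0.986 -0.156]
 [ 0.942 -0.002  0.336]]
[-0.166  0.175  2.453  3.164  0.621 -1.583]
[ -0.001  -0.078   0.    -53.511   0.509  -7.894] | [0.645 0.011 0.561] hand [0.53  0.031 0.529]
[ -0.001  -0.078   0.    -52.895   0.543  -7.919] | [0.651 0.01  0.508] hand [0.534 0.03  0.485]
[ -0.001  -0.078   0.    -52.279   0.576  -7.959] | [0.653 0.009 0.455] hand [0.535 0.029 0.442]
[ -0.001  -0.078   0.    -51.663   0.609  -8.013] | [0.65  0.009 0.403] hand [0.532 0.03  0.399]
[ -0.001  -0.078  -0.    -51.048   0.64   -8.083] | [0.644 0.01  0.351] hand [0.526 0.03  0.357]
[ -0.002  -0.078  -0.    -50.435   0.671  -8.167] | [0.633 0.011 0.301] hand [0.516 0.032 0.316]
[ -0.002  -0.078  -0.    -49.823   0.701  -8.266] | [0.619 0.013 0.253] hand [0.503 0.034 0.277]
[ -0.002  -0.078  -0.    -49.212   0.73   -8.379] | [0.601 0.016 0.206] hand [0.488 0.036 0.24 ]
[ -0.002  -0.078  -0.    -48.604   0.759  -8.508] | [0.58  0.019 0.162] hand [0.469 0.039 0.204]
[ -0.002  -0.078  -0.    -47.999   0.787  -8.651] | [0.555 0.023 0.12 ] hand [0.448 0.042 0.171]
```

servo_tool:
  commands: "-0.001 -0.078 0 -53.5 0.5 -8 1;-0.001 -0.078 0 -53 0.5 -8 1;-0.001 -0.078 0 -52.5 0.5 -8 1;-0.001 -0.078 0 -51.5 0.5 -8 1;-0.001 -0.078 0 -51 0.5 -8 1"

```text
time_s: 17.8
eef_pos: [0.643, 0.0108, 0.3495]
eef_rot: [0.057, 0.721, -0.061, 0.687]
wrist_force: [0.5, 0.5, -0.6]
opening: 1.002
grasp_force: 0.0
```

servo_tool:
  commands: "-0.002 -0.078 0 -50.5 0.5 -8 1;-0.002 -0.078 0 -50 0.5 -8 1;-0.002 -0.078 0 -49 1 -8.5 1;-0.002 -0.078 0 -48.5 1 -8.5 1;-0.002 -0.078 0 -48 1 -8.5 1"

```text
time_s: 18.42
eef_pos: [0.5541, 0.0226, 0.1183]
eef_rot: [0.048, 0.84, -0.075, 0.535]
wrist_force: [0.6, -0.3, -1.2]
opening: 0.996
grasp_force: 0.0
```

```bash
python3 - <<'E'
from plan import *
import cv2
o=bench.get_obs();q=o['q'];print(q,o['eef_pos'])
B=np.array([.6352,.008,.082]);T=tool(np.radians(25),-.18);z=T.as_matrix()[:,2]
print(delta(fk(q),(B+.014*z,T)))
i=bench.camera("scene");j=bench.camera("top")
cv2.imwrite("pics/c4.png",np.hstack([cv2.resize(x,(400,400),interpolation=2) for x in(i[110:290,260:440],j[90:270,230:410])]))
E
```

```text
[-0.168  0.179  2.454  3.157  0.625 -1.578] [0.554 0.023 0.118]
[ -0.002   0.001   0.      1.928   0.252 103.992]
```

View pics/c4.png

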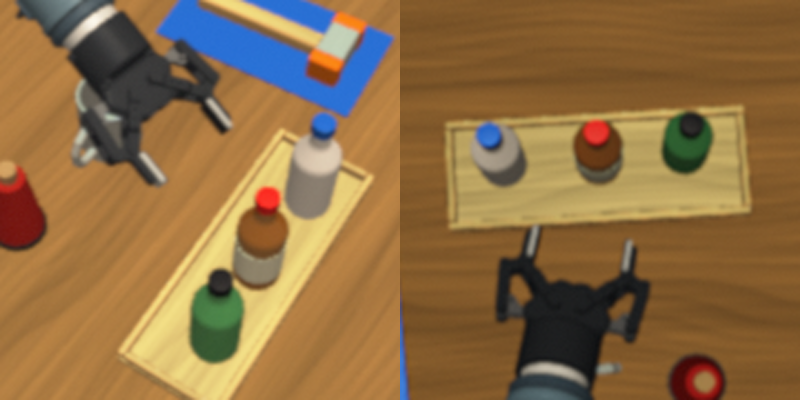

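The fingers straddle the line to the red-capped bottle: tips at about (533,232) and (630,245), bottle at (597,150). They clear the neighbouring bottles, so I'll advance.

servo_tool:
  commands: "-0.002 0.001 0 2 0.5 20 1;0 0 0 0 0 25 1;0 0 0 0 0 25 1;0 0 0 0 0 20 1;0 0 0 0 0 10 1"

```text
time_s: 19.15
eef_pos: [0.6451, 0.0047, 0.0793]
eef_rot: [0.049, 0.839, -0.076, 0.536]
wrist_force: [-0.1, 0.0, 0.0]
opening: 0.999
grasp_force: 0.0
```

servo_tool:
  commands: "0 0 0 0 0 4 1;0 0 0 0 0 0 1"

```text
time_s: 19.4
eef_pos: [0.6453, 0.0043, 0.0759]
eef_rot: [0.05, 0.841, -0.076, 0.534]
wrist_force: [-0.4, 1.0, -0.3]
opening: 0.997
grasp_force: 0.0
```

```bash
python3 - <<'E'
from plan import *
import cv2
o=bench.get_obs();q=o['q'];print(q,o['eef_pos'],o['wrist_force'])
i=bench.camera("scene");j=bench.camera("top")
cv2.imwrite("pics/c5.png",np.hstack([cv2.resize(x,(400,400),interpolation=2) for x in(i[150:280,310:440],j[110:240,250:380])]))
E
```

```text
[-0.172  0.447  2.224  3.158  0.662 -1.581] [0.645 0.004 0.076] [-0.383  0.994 -0.258]
```

View pics/c5.png

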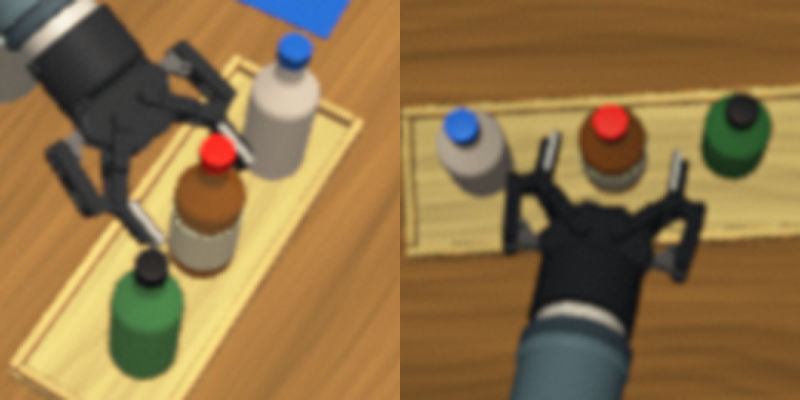

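The bottle stands midway between the fingertips at (552,137) and (678,157), and the neighbours are untouched. I'll go 4 mm deeper and close.

servo_tool:
  commands: "0 0 0 0 0 4 1;0 0 0 0 0 0 0.8;0 0 0 0 0 0 0;0 0 0 0 0 0 0;0 0 0 0 0 0 0"

```text
time_s: 20.12
eef_pos: [0.6487, 0.0037, 0.0742]
eef_rot: [0.05, 0.841, -0.076, 0.534]
wrist_force: [-0.9, 1.7, 3.3]
opening: 0.585
grasp_force: 60.9
```

servo_tool:
  commands: "0 0 0 0 0 0 0;0 0 0 0 0 0 0;0 0 0 0 0 0 0"

```text
time_s: 20.5
eef_pos: [0.6488, 0.0036, 0.0742]
eef_rot: [0.05, 0.841, -0.076, 0.534]
wrist_force: [-1.3, 2.5, 5.3]
opening: 0.588
grasp_force: 61.1
```

```bash
python3 - <<'E'
from plan import *
o=bench.get_obs();q=o['q'];f=fk(q);print(q,f[0],o['wrist_force'],o['opening'],o['grasp_force'])
R=f[1]
up=R.inv().apply([0,0,1]);print("up in tool",up, "bottle angle options")
# lift 60mm straight, then raise
P=f[0]
for dz,dx in((.06,0),(.15,0.0),(.2,0),(.25,0),(.3,0),(.3,-.05)):
    for al in(25,15,5):
        s=ikf(P+[dx,0,dz],tool(np.radians(al),-.18),q);print(dz,dx,al,*s)
E
```

```text
[-0.172  0.456  2.215  3.158  0.662 -1.581] [0.649 0.004 0.074] [-1.345  2.525  5.252] 0.5878376665278408 61.12911443109624
up in tool [ 0.905  0.002 -0.424] bottle angle options
0.06 0 25 [-0.174  0.27   2.245  3.152  0.508 -1.577] 7.41536811121879e-10
0.06 0 15 [-0.174  0.413  2.263  3.149  0.843 -1.574] 2.3176341314851135e-11
0.06 0 5 [-0.174  0.589  2.239  3.148  1.17  -1.573] 6.253886297713507e-13
0.15 0.0 25 [-0.174  0.014  2.245  3.162  0.251 -1.588] 5.2735593669694936e-15
0.15 0.0 15 [-0.174  0.121  2.295  3.152  0.584 -1.578] 6.648944603226959e-10
0.15 0.0 5 [-0.174  0.283  2.304  3.149  0.928 -1.575] 2.321996761533995e-14
0.2 0 25 [-0.174 -0.105  2.222  3.187  0.11  -1.614] 7.93806277654685e-10
0.2 0 15 [-0.174 -0.024  2.289  3.155  0.432 -1.581] 1.4214629473485727e-12
0.2 0 5 [-0.174  0.118  2.317  3.15   0.776 -1.576] 7.771561172376096e-16
0.25 0 25 [-0.167 -0.193  2.192  4.28   0.02  -2.704] 0.004886866512286737
0.25 0 15 [-0.174 -0.149  2.265  3.162  0.284 -1.589] 2.7755575615628914e-16
0.25 0 5 [-0.174 -0.033  2.312  3.152  0.62  -1.579] 2.5046656415561586e-11
0.3 0 25 [-0.166 -0.246  2.182  4.28   0.02  -2.704] 0.023806942936340024
0.3 0 15 [-0.174 -0.251  2.227  3.181  0.143 -1.608] 1.732395413841375e-09
0.3 0 5 [-0.174 -0.164  2.29   3.155  0.468 -1.582] 3.7192471324942744e-15
0.3 -0.05 25 [-0.177 -0.376  2.294  4.28   0.02  -2.709] 0.029377031783591273
0.3 -0.05 15 [-0.205 -0.412  2.336  2.881  0.094 -1.317] 1.8768925857948204e-09
0.3 -0.05 5 [-0.206 -0.321  2.405  3.079  0.427 -1.516] 1.4334743947408413e-09
```

servo_tool:
  commands: "0 0 0 4.5 0 -2 0;0 0 0 9 0 -4 0;0 0 0 18 0 -8.5 0;0 0 0 27 0 -12.5 0;0 0 0 27 0 -12.5 0"

```text
time_s: 21.12
eef_pos: [0.6484, 0.0035, 0.1682]
eef_rot: [0.05, 0.841, -0.077, 0.533]
wrist_force: [0.9, -0.2, -3.0]
opening: 0.586
grasp_force: 61.7
```

servo_tool:
  commands: "0 0 0 27 0 -12.5 0;0 0 0 0 0 0 0"

```text
time_s: 21.38
eef_pos: [0.6503, 0.0034, 0.2012]
eef_rot: [0.05, 0.839, -0.076, 0.536]
wrist_force: [-0.2, 0.0, -2.7]
opening: 0.589
grasp_force: 61.7
```

```bash
python3 - <<'E'
from plan import *
o=bench.get_obs();q=o['q'];f=fk(q);print(q,f[0],o['wrist_force'],o['opening'],o['grasp_force'])
s,e=ikf(np.array([.64,.005,.35]),tool(np.radians(-5),-.18),q);print(s,e)
run([q,s],[8])
E
```

```text
[-0.172  0.08   2.246  3.176  0.321 -1.601] [0.65  0.004 0.201] [-0.156  0.03  -2.743] 0.5887868630728265 61.729455072199926
[-0.175  0.035  2.338  3.148  0.89  -1.575] 7.074402704268512e-09
[-0.001  0.065 -0.    17.237  0.589 -4.349] | [0.654 0.002 0.219] hand [0.544 0.023 0.262]
[-0.001  0.065  0.    17.482  0.446 -4.583] | [0.655 0.002 0.237] hand [0.543 0.023 0.273]
[-0.     0.065  0.    17.743  0.303 -4.8  ] | [0.656 0.001 0.255] hand [0.542 0.023 0.283]
[ 0.     0.065  0.    18.017  0.162 -5.   ] | [0.656 0.001 0.274] hand [0.539 0.023 0.294]
[ 0.001  0.065  0.    18.304  0.022 -5.182] | [0.654 0.002 0.293] hand [0.536 0.024 0.306]
[ 0.001  0.065  0.    18.602 -0.116 -5.346] | [0.65  0.002 0.312] hand [0.533 0.024 0.317]
[ 0.001  0.065  0.001 18.911 -0.253 -5.489] | [0.646 0.004 0.331] hand [0.528 0.025 0.328]
[ 0.002  0.065  0.001 19.228 -0.387 -5.611] | [0.64  0.005 0.35 ] hand [0.522 0.026 0.34 ]
```

servo_tool:
  commands: "-0.001 0.065 0 17 0.5 -4.5 0;-0.001 0.065 0 17.5 0.5 -4.5 0;0 0.065 0 17.5 0.5 -5 0;0 0.065 0 18 0 -5 0;0.001 0.065 0 18.5 0 -5 0"

```text
time_s: 22.0
eef_pos: [0.6519, 0.0017, 0.2866]
eef_rot: [0.062, 0.744, -0.068, 0.662]
wrist_force: [-0.5, -0.5, -3.1]
opening: 0.589
grasp_force: 61.8
```

servo_tool:
  commands: "0.001 0.065 0 18.5 0 -5.5 0;0.001 0.065 0 19 0 -5.5 0;0.001 0.065 0 19 -0.5 -5.5 0;0 0 0 0 0 0 0;0 0 0.06 0 0 0 0"

```text
time_s: 22.62
eef_pos: [0.6393, 0.0047, 0.3437]
eef_rot: [0.045, 0.675, -0.081, 0.732]
wrist_force: [-0.7, 0.4, -2.5]
opening: 0.587
grasp_force: 61.8
```

servo_tool:
  commands: "0 0 0.14 0 0 0 0;0 0 0.17 0 0 0 0;0 0 0.17 0 0 0 0;0 0 0.17 0 0 0 0;0 0 0.17 0 0 0 0"

```text
time_s: 23.25
eef_pos: [0.6394, 0.0047, 0.3439]
eef_rot: [-0.252, 0.586, -0.344, 0.689]
wrist_force: [1.0, -0.6, -2.5]
opening: 0.594
grasp_force: 61.8
```

```bash
python3 - <<'E'
from plan import *
o=bench.get_obs();q=o['q'];f=fk(q);print(q,f[0],o['wrist_force'],o['opening'],o['grasp_force'])
print("bottle axis",f[1].apply([.905,.002,-.424]))
E
```

```text
[-0.176  0.041  2.34   3.148  0.886 -0.692] [0.639 0.005 0.344] [ 1.002 -0.596 -2.464] 0.5936573634659127 61.75564544624649
bottle axis [-0.584 -0.606  0.539]
```

Spin goes as planned; the remaining turn is about 2.25 rad.

servo_tool:
  commands: "0 0 0.17 0 0 0 0;0 0 0.17 0 0 0 0;0 0 0.17 0 0 0 0;0 0 0.17 0 0 0 0;0 0 0.17 0 0 0 0"

```text
time_s: 23.88
eef_pos: [0.6394, 0.0047, 0.3439]
eef_rot: [0.514, -0.392, 0.555, -0.523]
wrist_force: [-0.6, -1.4, -2.3]
opening: 0.589
grasp_force: 61.7
```

servo_tool:
  commands: "0 0 0.17 0 0 0 0;0 0 0.17 0 0 0 0;0 0 0.17 0 0 0 0;0 0 0.17 0 0 0 0;0 0 0.17 0 0 0 0"

```text
time_s: 24.5
eef_pos: [0.6394, 0.0047, 0.344]
eef_rot: [0.684, -0.128, 0.667, -0.265]
wrist_force: [-0.1, -0.5, -2.5]
opening: 0.588
grasp_force: 61.8
```

servo_tool:
  commands: "0 0 0.17 0 0 0 0;0 0 0.17 0 0 0 0;0 0 0.16 0 0 0 0;0 0 0 0 0 0 0;0 0 0 0 0 0 0"

```text
time_s: 25.12
eef_pos: [0.6395, 0.0048, 0.3451]
eef_rot: [0.729, 0.038, 0.678, -0.091]
wrist_force: [-0.1, -0.4, -2.4]
opening: 0.589
grasp_force: 61.8
```

servo_tool:
  commands: "0 0 0 0 0 0 0;0 0 0 0 0 0 0;0 0 0 0 0 0 0;0 0 0 0 0 0 0;0 0 0 0 0 0 0"

```text
time_s: 25.75
eef_pos: [0.6395, 0.0048, 0.3461]
eef_rot: [0.73, 0.039, 0.677, -0.09]
wrist_force: [0.1, -1.0, -2.8]
opening: 0.586
grasp_force: 61.8
```

servo_tool:
  commands: "0 0 0 0 0 0 0;0 0 0 0 0 0 0;0 0 0 0 0 0 0;0 0 0 0 0 0 0;0 0 0 0 0 0 0"

```text
time_s: 26.38
eef_pos: [0.6395, 0.0048, 0.346]
eef_rot: [0.73, 0.039, 0.677, -0.09]
wrist_force: [0.5, -1.7, -2.4]
opening: 0.591
grasp_force: 61.8
```

```bash
python3 - <<'E'
from plan import *
import cv2
o=bench.get_obs();q=o['q'];f=fk(q);print(q,f[0],o['wrist_force'],o['opening'],o['grasp_force'])
print("bottle axis",f[1].apply([.905,.002,-.424]))
cv2.imwrite("pics/c6.png",bench.camera("scene"))
E
```

```text
[-0.175  0.039  2.339  3.148  0.888  1.502] [0.64  0.005 0.346] [ 0.45  -1.737 -2.36 ] 0.5911968037152519 61.847717055352405
bottle axis [-0.354  0.007 -0.934]
```

View pics/c6.png

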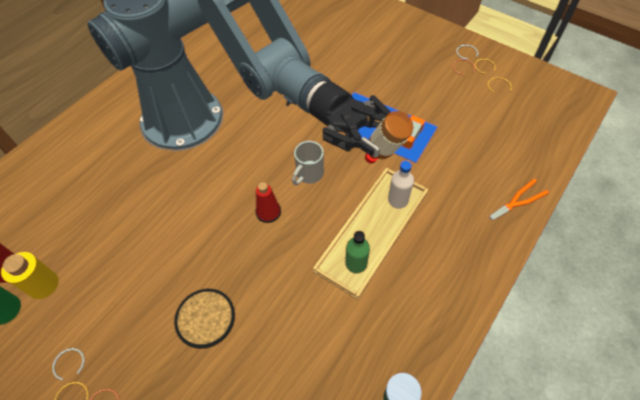

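The picture shows the bottle held cap down: red cap at (371,158), foot up at (397,127). The mat is free at (205,318). I'll turn it back.

servo_tool:
  commands: "0 0 -0.06 0 0 0 0;0 0 -0.14 0 0 0 0;0 0 -0.17 0 0 0 0;0 0 -0.17 0 0 0 0;0 0 -0.17 0 0 0 0"

```text
time_s: 27.05
eef_pos: [0.6395, 0.0048, 0.346]
eef_rot: [0.652, -0.2, 0.648, -0.339]
wrist_force: [0.8, 0.2, -2.4]
opening: 0.59
grasp_force: 61.9
```

servo_tool:
  commands: "0 0 -0.17 0 0 0 0;0 0 -0.17 0 0 0 0;0 0 -0.17 0 0 0 0;0 0 -0.17 0 0 0 0;0 0 -0.17 0 0 0 0"

```text
time_s: 27.68
eef_pos: [0.6395, 0.0049, 0.3461]
eef_rot: [-0.454, 0.45, -0.507, 0.578]
wrist_force: [-0.8, -0.4, -1.2]
opening: 0.592
grasp_force: 61.9
```

servo_tool:
  commands: "0 0 -0.17 0 0 0 0;0 0 -0.17 0 0 0 0;0 0 -0.17 0 0 0 0;0 0 -0.17 0 0 0 0;0 0 -0.17 0 0 0 0"

```text
time_s: 28.3
eef_pos: [0.6395, 0.0048, 0.346]
eef_rot: [-0.175, 0.619, -0.277, 0.714]
wrist_force: [0.0, 0.5, -2.4]
opening: 0.59
grasp_force: 61.9
```

servo_tool:
  commands: "0 0 -0.17 0 0 0 0;0 0 -0.17 0 0 0 0;0 0 -0.17 0 0 0 0;0 0 -0.15 0 0 0 0;0 0 0 0 0 0 0"

```text
time_s: 28.92
eef_pos: [0.6395, 0.0048, 0.346]
eef_rot: [0.063, 0.675, -0.064, 0.732]
wrist_force: [-0.4, -0.4, -3.1]
opening: 0.59
grasp_force: 61.9
```

```bash
cat > p2.py <<'E'
from plan import *
q=bench.get_obs()['q'];f=fk(q);print(q,f[0],"axis",f[1].apply([.905,.002,-.424]))
M=np.array([.452,-.378])
yaw=np.arctan2(M[1],M[0])-np.arcsin(.118/np.hypot(*M))
al=np.radians(25.1);T=tool(al,yaw)
def pose(dz): return np.r_[M+.0148*np.array([np.cos(yaw),np.sin(yaw)]),.0722+dz],T
E
python3 - <<'E'
from p2 import *
g,e=ikf(*pose(0),[yaw,.3,2.4,np.pi,.7,-1.57]);print(yaw,g,e)
h,e=ikf(*pose(.09),g);print(h,e)
w=q.copy();w[0]=h[0];w[3]=h[3]
run([q,w,h],[8,10])
E
```

```text
[-0.175  0.039  2.339  3.148  0.888 -1.566] [0.64  0.005 0.346] axis [-0.489  0.079  0.868]
-0.898102499936067 [-0.898  0.419  2.316  3.142  0.726 -1.571] 6.919465000976288e-15
[-0.898  0.099  2.356  3.142  0.446 -1.571] 3.4568459206241187e-12
[-0.089  0.001 -0.008 -0.169 56.996  8.204] | [ 0.637 -0.053  0.346] hand [ 0.522 -0.021  0.337]
[-0.089  0.001 -0.008 -0.197 57.002  8.187] | [ 0.63  -0.11   0.346] hand [ 0.518 -0.068  0.337]
[-0.089  0.001 -0.008 -0.225 57.007  8.171] | [ 0.618 -0.166  0.346] hand [ 0.51  -0.114  0.337]
[-0.089  0.001 -0.008 -0.254 57.012  8.154] | [ 0.6   -0.221  0.346] hand [ 0.498 -0.159  0.337]
[-0.089  0.001 -0.008 -0.282 57.018  8.138] | [ 0.578 -0.274  0.346] hand [ 0.481 -0.204  0.337]
[-0.089  0.001 -0.008 -0.31  57.023  8.121] | [ 0.551 -0.325  0.346] hand [ 0.461 -0.246  0.337]
[-0.089  0.    -0.008 -0.339 57.028  8.105] | [ 0.52  -0.373  0.346] hand [ 0.437 -0.287  0.337]
[-0.089  0.    -0.008 -0.367 57.034  8.088] | [ 0.484 -0.418  0.346] hand [ 0.41  -0.325  0.337]
[ -0.     -0.052  -0.    -18.821   0.085  -1.31 ] | [ 0.484 -0.419  0.327] hand 
[... 249 characters left out ...]
.    -18.905   0.06   -1.   ] | [ 0.481 -0.415  0.271] hand [ 0.407 -0.322  0.286]
[ -0.     -0.052  -0.    -18.923   0.051  -0.896] | [ 0.479 -0.412  0.252] hand [ 0.406 -0.32   0.274]
[ -0.     -0.052  -0.    -18.937   0.043  -0.79 ] | [ 0.477 -0.409  0.234] hand [ 0.404 -0.318  0.261]
[ -0.     -0.052  -0.    -18.946   0.034  -0.685] | [ 0.474 -0.405  0.215] hand [ 0.402 -0.315  0.249]
[ -0.     -0.052  -0.    -18.951   0.026  -0.579] | [ 0.47  -0.401  0.197] hand [ 0.399 -0.312  0.237]
[ -0.     -0.052  -0.    -18.951   0.017  -0.473] | [ 0.466 -0.395  0.18 ] hand [ 0.397 -0.308  0.225]
[ -0.     -0.052  -0.    -18.946   0.009  -0.368] | [ 0.461 -0.39   0.162] hand [ 0.394 -0.305  0.213]
```

servo_tool:
  commands: "-0.045 0 -0.004 0 28.5 4 0;-0.089 0.001 -0.008 0 57 8 0;-0.089 0.001 -0.008 0 57 8 0;-0.089 0.001 -0.008 -0.5 57 8 0;-0.089 0.001 -0.008 0 57 8 0"

```text
time_s: 29.55
eef_pos: [0.5879, -0.2493, 0.3471]
eef_rot: [0.21, 0.648, -0.198, 0.705]
wrist_force: [0.7, -0.0, -2.0]
opening: 0.584
grasp_force: 61.8
```

servo_tool:
  commands: "-0.089 0.001 -0.008 -0.5 57 8 0;-0.089 0 -0.008 0 57 8 0;-0.089 0 -0.008 -0.5 57 8 0;-0.045 0 -0.004 0 28.5 4 0;0 0 0 0 0 0 0"

```text
time_s: 30.18
eef_pos: [0.4814, -0.419, 0.3478]
eef_rot: [0.318, 0.609, -0.295, 0.664]
wrist_force: [0.2, 0.3, -1.4]
opening: 0.59
grasp_force: 61.9
```

servo_tool:
  commands: "0 -0.052 0 -19 0 -1.5 0;0 -0.052 0 -19 0 -1 0;0 -0.052 0 -19 0 -1 0;0 -0.052 0 -19 0 -1 0;0 -0.052 0 -19 0 -1 0"

```text
time_s: 30.8
eef_pos: [0.4785, -0.4106, 0.2523]
eef_rot: [0.276, 0.692, -0.333, 0.579]
wrist_force: [-0.4, -0.7, -2.4]
opening: 0.587
grasp_force: 61.9
```

servo_tool:
  commands: "0 -0.052 0 -19 0 -1 0;0 -0.052 0 -19 0 -0.5 0;0 -0.052 0 -19 0 -0.5 0;0 -0.052 0 -19 0 -0.5 0;0 0 0 0 0 0 0"

```text
time_s: 31.42
eef_pos: [0.4648, -0.3937, 0.1796]
eef_rot: [0.24, 0.748, -0.359, 0.504]
wrist_force: [0.6, -0.8, -2.1]
opening: 0.586
grasp_force: 61.8
```

```bash
python3 - <<'E'
from p2 import *
for dz in(.05,.0): print(delta(f,pose(dz)))
E
```

```text
[-0.902  0.087  2.36   3.123  0.49  -1.555] [ 0.465 -0.394  0.18 ] axis [-0.036  0.037  0.998]
[ -0.005  -0.052  -0.001 -55.367   0.611  16.616]
[  -0.005   -0.052   -0.001 -101.682    0.765   35.457]
```

servo_tool:
  commands: "-0.002 -0.02 0 -19 0 5 0;-0.002 -0.02 0 -19 0.5 6 0;-0.001 -0.012 -0.001 -17.5 0 5.5 0;0 0 0 -18 0 8.5 0;0 0 0 -9 0 4 0"

```text
time_s: 32.05
eef_pos: [0.4601, -0.3895, 0.0924]
eef_rot: [0.233, 0.76, -0.366, 0.484]
wrist_force: [-0.1, 0.1, -3.0]
opening: 0.589
grasp_force: 61.9
```

servo_tool:
  commands: "0 0 0 -9 0 4 0;0 0 0 0 0 0 0;0 0 0 0 0 0 0"

```text
time_s: 32.42
eef_pos: [0.4598, -0.3899, 0.0836]
eef_rot: [0.234, 0.76, -0.366, 0.484]
wrist_force: [0.4, -0.4, -2.8]
opening: 0.59
grasp_force: 61.9
```

```bash
python3 - <<'E'
from p2 import *
import cv2
print(delta(f,pose(0)))
i=bench.camera("scene");j=bench.camera("top")
cv2.imwrite("pics/c7.png",np.hstack([cv2.resize(x,(400,400),interpolation=2) for x in(i[240:370,140:270],j[170:300,410:540])]))
E
```

```text
[-0.9    0.378  2.326  3.141  0.697 -1.572] [ 0.46  -0.39   0.084] axis [-0.002  0.001  0.999]
[  0.002  -0.002   0.    -10.223  -1.074   5.372]
```

View pics/c7.png

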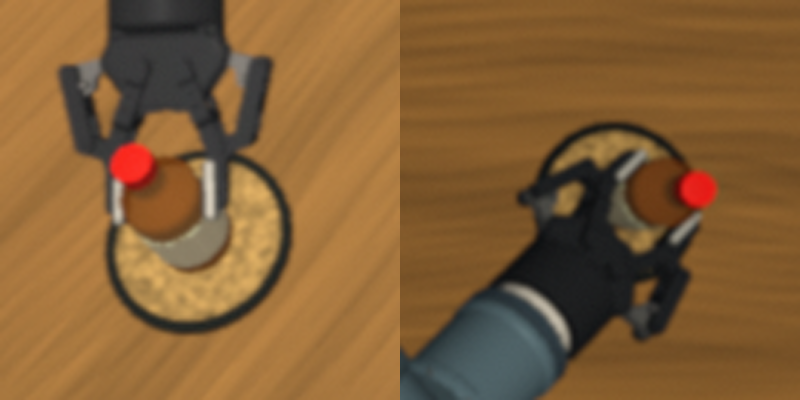

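The bottle is over the mat. The cap is at (133,165) in the left half and (698,189) in the right half. I'll triangulate it to check that the bottle is upright.

```bash
python3 - <<'E'
from h import *
from fk import fk
o=get_obs();f=fk(o['q']);z=f[1].as_matrix()[:,2]
ax=f[0]-np.r_[.0148*z[:2]/np.hypot(*z[:2]),0]
top=ax.copy();top[2]+=.150-.0662;foot=ax.copy();foot[2]-=.0662
s=.325;ct=(410+298*s,170+186*s);cs=(140+133*s,240+163*s)
print("expected top: ",proj("top",top),"seen",ct,"; scene",proj("scene",top),cs)
print("foot scene crop",[(a-b)/s for a,b in zip(proj("scene",foot),(140,240))],"top crop",[(a-b)/s for a,b in zip(proj("top",foot),(410,170))])
for h in(.14,.16,.17,.18): print(h,ray("top",*ct,h),ray("scene",*cs,h))
print(top)
E
```

```text
expected top:  [np.float64(504.04148775683166), np.float64(230.60719401456834)] seen (506.85, 230.45) ; scene [np.float64(184.11080871332976), np.float64(290.48950960183396)] (183.225, 292.975)
foot scene crop [np.float64(192.03566259269468), np.float64(233.41260405457047)] top crop [np.float64(221.70358944468578), np.float64(199.7728191096287)]
0.14 [ 0.4528555  -0.39415955  0.14      ] [ 0.43972005 -0.37963014  0.14      ]
0.16 [ 0.45158311 -0.38697126  0.16      ] [ 0.44926095 -0.38184174  0.16      ]
0.17 [ 0.45094692 -0.38337712  0.17      ] [ 0.4540314  -0.38294754  0.17      ]
0.18 [ 0.45031072 -0.37978298  0.18      ] [ 0.45880184 -0.38405334  0.18      ]
[ 0.45085266 -0.37829899  0.16776455]
```

The bottle is upright within measuring error, so I'll lower it.

servo_tool:
  commands: "0 0 0 -4 -0.5 2 0;0 0 0 -3 -0.5 1.5 0;0 0 0 -2 0 1 0;0 0 0 -1 0 0.5 0;0 0 0 0 0 0 0"

```text
time_s: 33.15
eef_pos: [0.4607, -0.3895, 0.0722]
eef_rot: [0.234, 0.76, -0.366, 0.484]
wrist_force: [-0.6, 0.7, 0.9]
opening: 0.588
grasp_force: 61.9
```

servo_tool:
  commands: "0 0 0 0 0 0 0.62;0 0 0 0 0 0 0.66;0 0 0 0 0 0 0.75;0 0 0 0 0 0 1;0 0 0 0 0 0 1"

```text
time_s: 33.78
eef_pos: [0.4606, -0.3893, 0.0719]
eef_rot: [0.234, 0.76, -0.367, 0.483]
wrist_force: [0.4, -0.4, 0.4]
opening: 1.004
grasp_force: 0.0
```

servo_tool:
  commands: "0 0 0 0 0 0 1;0 0 0 0 0 0 1;0 0 0 0 0 -8 1;0 0 0 0 0 -15 1;0 0 0 0 0 -20 1"

```text
time_s: 34.4
eef_pos: [0.4356, -0.3578, 0.0903]
eef_rot: [0.234, 0.76, -0.367, 0.483]
wrist_force: [0.3, 0.1, -1.0]
opening: 1.004
grasp_force: 0.0
```

servo_tool:
  commands: "0 0 0 0 0 -20 1;0 0 0 0 0 -20 1;0 0 0 0 0 -15 1;0 0 0 0 0 0 1;0 0 0 0 0 0 1"

```text
time_s: 35.02
eef_pos: [0.4055, -0.32, 0.1138]
eef_rot: [0.234, 0.76, -0.366, 0.484]
wrist_force: [0.5, 0.5, 0.4]
opening: 1.001
grasp_force: 0.0
```

```bash
python3 - <<'E'
from h import *
o=get_obs();print(o['q'],o['eef_pos'],o['wrist_force'])
i=camera("scene")
a=cv2.resize(i[240:370,130:260],(400,400),interpolation=2);b=cv2.resize(i[60:260,230:430],(400,400),interpolation=2)
cv2.imwrite("pics/c8.png",np.hstack([a,b]))
E
```

```text
[-0.89547234  0.1405212   2.53890729  3.1481813   0.67217591 -1.57527933] [ 0.40553114 -0.31996661  0.11382313] [0.5335857  0.46515932 0.39446702]
```

View pics/c8.png

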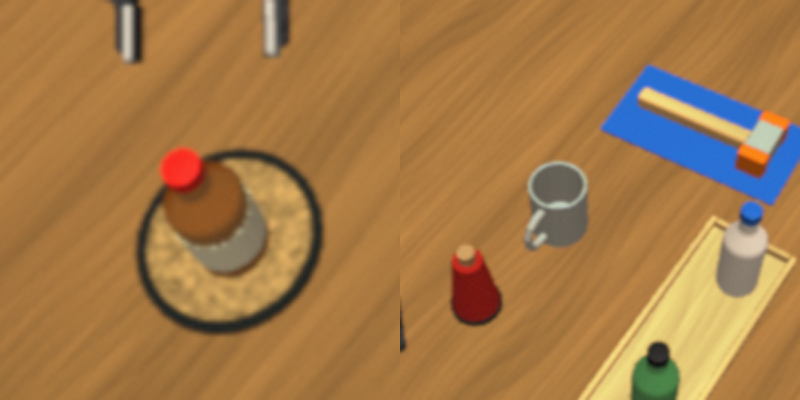

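The bottle stands upright mid-mat, with its foot at about (228,245) and the mat centre at (230,240). The mallet lies along the pad, everything else is undisturbed, and the gripper is clear.

```bash
python3 -c "
from bench import *
print(hand_in())"
```

```text
the job is handed in; nothing more can be done
None
```

I handed the job in at about 35 s of the 72 s allowed, with no verdict shown: the last picture has the mallet lying along the blue pad and the varnish bottle upright mid-mat after being held cap down for over 1 s, nothing dropped, the other items in view not visibly moved.

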